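# Unhook the bearing bracket for the coil winder

## Task

Two white pieces hang by their windows on barbed hooks. Take the one with a foot, the bearing bracket, off its hook by raising it, tilting it and backing it out over the barbed tip; then stand it upright on its foot in the middle of the black rubber pad on the plywood winder base, its upright parallel to the bracket already bolted there (either way round). Leave the flat plate without a foot hanging on the other hook.

Things in the scene. Friction and masses are not known exactly. Their poses are not given: they have to be found in the camera images.
- bracket_grip (a point): Loose white bracket, 150 g: plate 48 wide (y), 8 thick (x), 116 high, centred on a foot 50 (x) by 48 by 6. From the top: rim 30 high, window 30 wide by 40 high, 46 solid. Origin: mid-rim, 15 below the top, 35 above the window's centre, 101 above its underside. z up the plate. Hangs plumb, window's top edge on the arm, x along the arm to the tip within 6 deg. Grip it across the 48 from above.
- hook_tip (a point): Fixed hook carrying the bracket, bar 6 thick, 10 wide: post, level arm 90 long along this x (away from robot), tip turned straight up, 4 mm barb inside its top. Origin: top of tip, 40 above the arm's top face (140 over the table). Arm + tip (46) exceed the window (40): lean the bracket's top 30-45 deg back to the post, go along the arm, then up off the tip. Bracket hangs 20-40 behind the tip.
- pad (a point): Centre of the top face of the black rubber pad, 85 x 85, 18 above the table, at the free end of the fixed plywood winder base (230 x 120). x points along the base (towards the robot) to the bolted-down bracket of the same shape, 130 from here, its plate square to x; z up. The loose bracket is to stand here, its x along this x or opposite.
- plate_grip (a point): Bystander on the other, identical hook: a flat white plate without a foot, same width, thickness, rim and window as the bracket, but only 96 high. Origin: middle of its rim, 15 below its top; x normal to the plate, z up. It stays hanging.
Mind the look-alikes: they are no part of the job. Of the things that look like the part that bears bracket_grip, the smallest one is meant.

How it is judged:
By the outcome, as a careful person would: the job done as asked, in the order asked, and still so for the second after the job is handed in, with the robot touching nothing.
It also fails if it takes over 45 s, if anything falls off the work surface, if the arm or the gripper's body presses on something with over 40 N, if the wrist force passes 120 N, or if a joint passes its speed limit or range.

## Robot

A 7-joint arm with a two-finger parallel gripper is mounted at the origin on the work surface. World frame = base frame: x ahead of the robot, y to its left, z up, the work surface at z = 0. Lengths are in m, angles in rad, forces in N, time in s.
With the tool pointing down it reaches from about 0.4 to 0.75 m from the base axis. Payload 19.5 kg.
Tool frame: the origin (TCP) lies on the front face of the gripper's body, between the roots of the fingers; the fingertips stand 73 mm ahead of it and the grasp point (between the pads) lies 54 mm ahead of it (ctrl.grasp_offset is the distance from the TCP to the grasp point, in m); z points along the fingers, y is the line along which they close (so a half turn about z gives the same grasp; the last joint's range is limited). The gripper opens to 85 mm and grips with 20 to 120 N. Pads are 22 mm wide; open, the fingers measure 114 mm over their backs; the gripper's body (76 mm by 85 mm) begins 54 mm behind the grasp point. The pads swing forward as they close: fully open they stand 13 mm farther back than shut.
Start: joints at [-1.178, 0.707, -0.028, 1.485, 0.022, 0.951, -0.075], TCP at [0.242, 0.521, 0.304] pointing down, gripper open.
Joint ranges: [-2.71, 2.71], [-0.32, 2.16], [-1.57, 1.52], [0, 2.45], [-1.46, 4.6], [0, 2.02], [-2.83, 2.83]. Speed limits (rad/s): [1.89, 1.89, 2.57, 2.57, 3.01, 3.01, 3.01].

## Interface

Orientations are given as a 3x3 rotation matrix whose columns are the frame's x, y, z axes.
In Python, from rig import ctrl gives the robot as it stands.
- The arm moves only by the tool play_rows, never from a script. Its argument "targets" is a list of rows, each an object of numbers: "wx", "wy", "wz": the turn, a rotation vector about the tool's x, y, z in units of 6 degrees (1.0 is 6 degrees); "x", "y", "z": the shift along the tool's x, y, z in mm; "fingers": the gripper command: -1 is shut, 1 is fully open, values between are in proportion. A call has 1 to 8 rows; each row shifts and turns the commanded pose from where the row before left it, along the tool's axes as they then stand; what a row does not reach is not made up. A row lasts 1/12 s, in which the tool goes at most 41.7 mm and 7.16 degrees, less where a joint would pass 70% of its speed; a pose out of reach is approached as far as the arm can. A call is refused whole if a number of a shift passes 41.7 or a number of a turn 1, either way. A call with a gripper value outside its range is refused whole. The fingers move at their own pace and stop on an object; "grip_force" is the grip in N (left out, the last holds). Time passes only in rows, so rows that do not move let the fingers close. It gives the time, the measured TCP pose, the force, the opening and the grip force at its end, in the units of the state.
- ctrl.get_state(): the state, without advancing time (a new reading comes with each control period).
- ctrl.snapshot(name): name is "side" or "top" or "wrist"; returns a dict with "pixels" (384x512x3 uint8, red, green, blue), "fx", "fy", "cx", "cy" (pixels), "dist_coeffs" ([k1, k2, p1, p2, k3] as OpenCV has them; the pictures are not rectified), "R" (3x3) and "t" (3): a world point X has camera coordinates R X + t; the wrist camera has in their place "mount" (4x4, takes a point from camera to tool coordinates, whose origin is the TCP and whose axes are the flange's). Camera axes: x right, y down, z forward; pixel columns grow to the right and rows downward; lengths in m; the calibration is good to about 2 mm. A picture is of the moment at which its call begins: read the wrist's pose just before it. There is no depth.
- ctrl.hand_in(): hands the job in; it is judged then, once.
The state is a dict: "clock": time; "joints": joint angles; "qd": joint speeds; "effort": joint torques, N m; "position": TCP position; "eef_rot": TCP orientation; "contact_force": force on the tool from outside, world axes, zero at the start; "moment": the same for the moment, N m; "gripper_width": finger opening in m; "gripper_force": force on a finger pad.
Only numpy, scipy, OpenCV 4.12 (cv2) and the standard library are available. Lean on these libraries where they do the work, as an engineer would, in place of code of your own. Each camera call takes 0.05 s, during which the arm holds its last target. There are 200 camera calls.

## Working session

There is one attempt and no reset: what is moved stays moved. The work goes in short steps, Python scripts to look and compute and a tool call to move; the robot and the scene stay as the last step left them, time stands still between calls to the robot, and variables do not carry over. Pictures are saved under pics/ and viewed, at most 10 in all, crops included, and the job is handed in when it is done.

Besides the shell and the picture viewer there is one more tool, called after "Emit:" in YAML: its name, and indented under it one key for each argument. play_rows: Moves the arm, as the interface text tells. Its arguments: {"type":"object","properties":{"targets":{"type":"array","items":{"type":"object","properties":{"wx":{"type":"number"},"wy":{"type":"number"},"wz":{"type":"number"},"x":{"type":"number"},"y":{"type":"number"},"z":{"type":"number"},"fingers":{"type":"number"}}}},"grip_force":{"type":"number"}},"required":["targets"]}

```bash
mkdir -p pics
python3 - <<'E'
from rig import ctrl
import cv2,numpy as np,pickle
s=ctrl.get_state();print(s['clock'],s['position'],s['eef_rot'],s['gripper_width'])
d={}
for n in('side','top','wrist'):
    d[n]=ctrl.snapshot(n);c=d[n]
    print(n,c['fx'],c['cx'],c['cy'],c['dist_coeffs'],c.get('R'),c.get('t'),c.get('mount'))
pickle.dump(d,open('s0.pkl','wb'))
im=np.hstack([d['side']['pixels'],d['top']['pixels']])
cv2.imwrite('pics/a.png',cv2.resize(d['side']['pixels'][:,:,::-1],(800,600)))
cv2.imwrite('pics/b.png',cv2.resize(d['top']['pixels'][:,:,::-1],(800,600)))
E
```

```text
0.0 [0.2421284  0.52133647 0.30345507] [[-9.06948753e-01  4.21240780e-01 -4.05498624e-04]
 [ 4.21240972e-01  9.06948216e-01 -9.88517143e-04]
 [-4.86374789e-05 -1.06734702e-03 -9.99999429e-01]] 0.08536774244404297
side 488.53015367838293 256.57213265743394 186.05394782198474 [-0.02686891  0.          0.          0.          0.        ] [[ 0.95901441 -0.28327733 -0.00673144]
 [-0.21816877 -0.72301834 -0.65547453]
 [ 0.18081412  0.63007811 -0.75518728]] [-0.59386084  0.25650996  1.28166934] None
top 374.31120457842707 251.14293309788593 194.03203494440055 [-0.11262719  0.          0.          0.          0.        ] [[ 0.02904313 -0.99933021  0.02226279]
 [-0.99336215 -0.03133535 -0.11067849]
 [ 0.11130197 -0.01890056 -0.99360688]] [0.02696424 0.65087364 1.13889428] None
wrist 317.6804979336644 256.8770371233766 190.85638322576747 [-0.03722198  0.          0.          0.          0.        ] None None [[-7.17761257e-06 -9.61704429e-01 -2.74088655e-01  6.93918241e-02]
 [ 9.99999969e-01 -7.47165798e-05  2.35973479e-04  1.82686000e-04]
 [-2.47415706e-04 -2.74088645e-01  9.61704400e-01 -7.02045034e-02]
 [ 0.00000000e+00  0.00000000e+00  0.00000000e+00  1.00000000e+00]]
```

View pics/a.png

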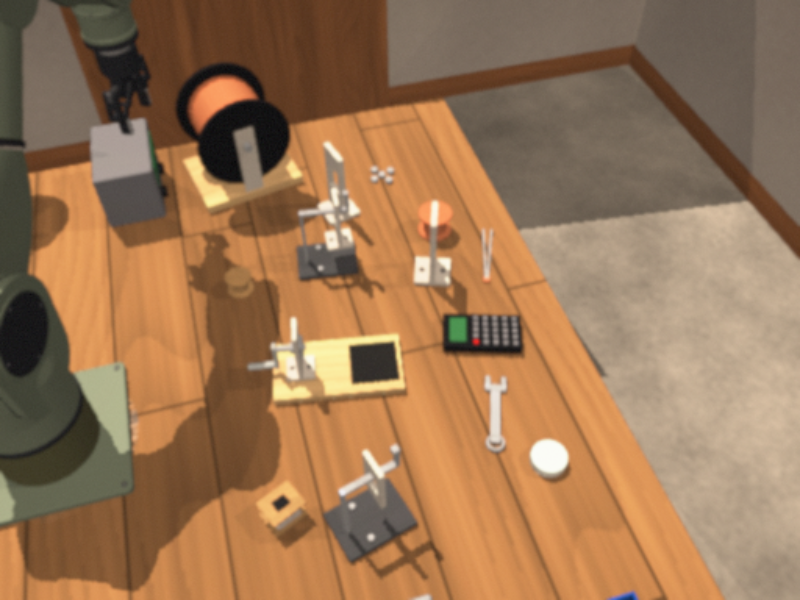

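View pics/b.png

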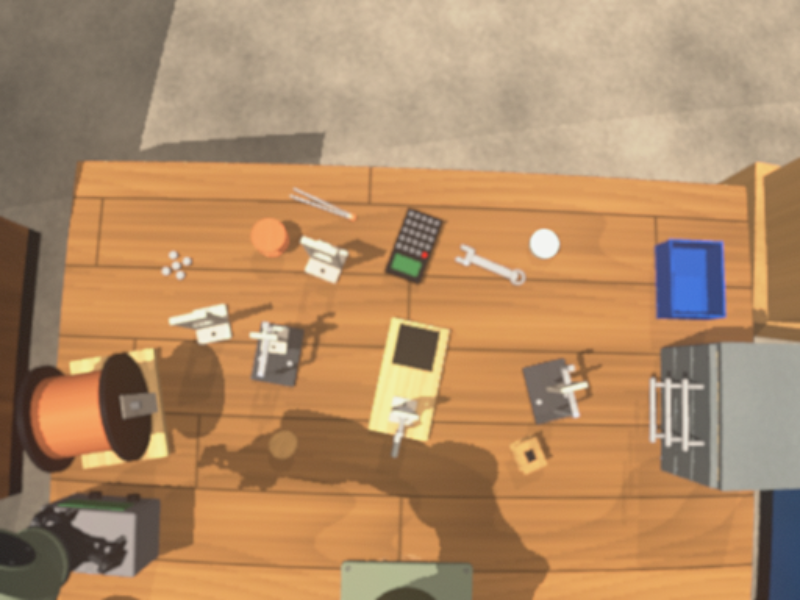

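Side view: the hook with the footed bracket is at (330,240), the hook with the flat plate at (370,490), and the pad at (375,362). The larger look-alikes stand free at (340,180) and (435,245). Top view: bracket hook (275,345), pad (416,347), plate hook (560,390). I'll zoom in on the bracket hook in both views.

```bash
cat > h.py <<'E'
import cv2,numpy as np,pickle
def ray(c,u,v):
    K=np.array([[c['fx'],0,c['cx']],[0,c['fy'],c['cy']],[0,0,1]])
    p=cv2.undistortPoints(np.array([[[u,v]]],float),K,np.array(c['dist_coeffs']))[0,0]
    R=np.array(c['R']);t=np.array(c['t'])
    d=R.T@np.array([p[0],p[1],1]);return -R.T@t,d/np.linalg.norm(d)
def onz(c,u,v,z):
    o,d=ray(c,u,v);return o+d*(z-o[2])/d[2]
def tri(c1,p1,c2,p2):
    o1,d1=ray(c1,*p1);o2,d2=ray(c2,*p2)
    s=np.linalg.lstsq(np.c_[d1,-d2],o2-o1,rcond=None)[0]
    a=o1+s[0]*d1;b=o2+s[1]*d2
    return (a+b)/2,np.linalg.norm(a-b)
def proj(c,X):
    K=np.array([[c['fx'],0,c['cx']],[0,c['fy'],c['cy']],[0,0,1]])
    return cv2.projectPoints(np.array([X],float),cv2.Rodrigues(np.array(c['R']))[0],np.array(c['t']),K,np.array(c['dist_coeffs']))[0][0,0]
E
python3 - <<'E'
from h import *
d=pickle.load(open('s0.pkl','rb'))
S=d['side'];T=d['top']
def crop(c,x,y,w,h,k): return cv2.resize(c['pixels'][y:y+h,x:x+w,::-1],None,fx=k,fy=k,interpolation=cv2.INTER_CUBIC)
a=crop(S,185,85,50,100,6);b=crop(T,150,185,60,70,8)
out=np.zeros((600,800,3),np.uint8);out[:600,:300]=a;out[:560,310:790]=b
cv2.imwrite('pics/c.png',out)
# pad: dark mask on plywood
for n,c,box,z in(('side',S,(215,210,50,45),.018),('top',T,(240,200,55,50),.018)):
    x,y,w,h=box;g=c['pixels'][y:y+h,x:x+w].max(2)
    m=(g<90).astype(np.uint8);N,l,st,ce=cv2.connectedComponentsWithStats(m)
    i=1+np.argmax(st[1:,4]);cn=max(cv2.findContours((l==i).astype(np.uint8),0,1)[0],key=cv2.contourArea)
    pw=np.array([onz(c,p[0][0]+x,p[0][1]+y,z)[:2]*1000 for p in cn],np.float32)
    r=cv2.minAreaRect(pw);print(n,st[i],r)
E
```

```text
side [ 10  10  29  24 622] ((565.5420532226562, -7.644683837890625), (77.1814956665039, 77.50262451171875), 79.2190170288086)
top [ 13   9  27  25 322] ((564.7317504882812, -2.693767547607422), (72.19539642333984, 71.4140853881836), 79.94041442871094)
```

View pics/c.png

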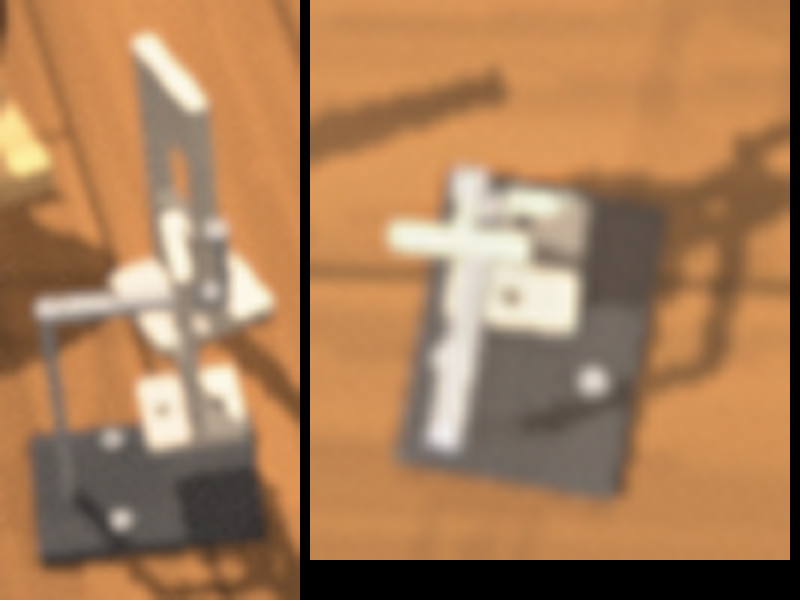

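Left crop (side view, 6x): the arm runs from (45,305) to the tip top at (215,228), the bracket's top edge from (172,210) to (182,278), and its foot is at (190,410). A larger look-alike stands just behind it. Right crop (top view, 8x): bracket top edge (387,235)–(528,245), arm (445,440)–(470,170). Next I'll triangulate these.

Run:
```python
from h import *
np.set_printoptions(precision=4,suppress=True)
d=pickle.load(open('s0.pkl','rb'));S=d['side'];T=d['top']
s=lambda x,y:(185+x/6-.4,85+y/6-.4)
t=lambda x,y:(150+(x-310)/8-.4,185+y/8-.4)
def P(n,a,b): print(n,*tri(S,a,T,b))
P('tip',s(215,226),t(470,178)); print(onz(S,*s(215,226),.14),onz(T,*t(470,178),.14))
print('post/arm start',onz(S,*s(45,303),.1),onz(T,*t(443,440),.1))
print('br topL',onz(S,*s(173,212),.13),onz(T,*t(389,237),.13))
print('br topR',onz(S,*s(182,276),.13),onz(T,*t(527,247),.13))
print('foot corners side',onz(S,*s(140,445),.02),onz(S,*s(245,445),.02),onz(S,*s(240,370),.02))
print('foot corners top',onz(T,*t(578,332),.02),onz(T,*t(585,200),.02))
q=lambda x,y:(x/1.5625-.2,y/1.5625-.2)
P('lookA',s(143,42),q(172,324));P('lookB',s(203,106),q(222,316))
# pad with mid threshold, both views
for n,c,(x,y,w,h) in(('side',S,(215,210,50,45)),('top',T,(240,200,55,50))):
    g=cv2.resize(c['pixels'][y:y+h,x:x+w].max(2),None,fx=4,fy=4,interpolation=cv2.INTER_CUBIC)
    th=(np.percentile(g,10)+np.percentile(g,85))/2
    m=(g<th).astype(np.uint8);N,l,st,ce=cv2.connectedComponentsWithStats(m)
    i=l[h*2-2,w*2]; i=i if m[h*2-2,w*2] else 1+np.argmax(st[1:,4])
    cn=max(cv2.findContours((l==i).astype(np.uint8),0,1)[0],key=cv2.contourArea)
    pw=np.array([onz(c,(p[0][0]+.5)/4-.5+x,(p[0][1]+.5)/4-.5+y,.018)[:2]*1000 for p in cn],np.float32)
    print(n,th,st[i],cv2.minAreaRect(pw))
for n,c,(x,y,w,h),z in(('side base',S,(165,205,105,60),.01),('top base',T,(225,195,75,95),.01)):
    hsv=cv2.cvtColor(c['pixels'],cv2.COLOR_RGB2HSV)
    print(n,[hsv[p] for p in ((250,225),(215,210))] if c is S else [hsv[p] for p in ((250,255),(265,285))])
```

```text
tip [0.5911 0.2723 0.1784] 0.00041165447169447646
[0.5989 0.3151 0.14  ] [0.594  0.2799 0.14  ]
post/arm start [0.5095 0.3276 0.1   ] [0.5003 0.293  0.1   ]
br topL [0.5828 0.343  0.13  ] [0.5726 0.31   0.13  ]
br topR [0.5761 0.2945 0.13  ] [0.5706 0.26   0.13  ]
foot corners side [0.5448 0.292  0.02  ] [0.5979 0.2759 0.02  ] [0.6091 0.3315 0.02  ]
foot corners top [0.5431 0.2579 0.02  ] [0.5953 0.2575 0.02  ]
lookA [0.5893 0.445  0.1608] 0.0064883671791178075
lookB [0.6022 0.346  0.1923] 0.002561721735982532
side 151.0 [   35    36   126   106 11186] ((565.40576171875, -7.518684387207031), (83.3951644897461, 81.9400863647461), 79.89500427246094)
top 166.0 [   45    30   119   120 10503] ((564.3793334960938, -2.858379364013672), (81.97746276855469, 81.55719757080078), 79.74513244628906)
side base [array([ 23, 105, 250], dtype=uint8), array([ 14, 153, 211], dtype=uint8)]
top base [array([ 27,  86, 243], dtype=uint8), array([ 15, 151, 210], dtype=uint8)]
```

The tip triangulates to z≈0.178, so the 140 mm refers to the arm's top face and the tip is at 0.18. I'll recompute with those heights.

Run:
```python
from h import *
np.set_printoptions(precision=4,suppress=True)
d=pickle.load(open('s0.pkl','rb'));S=d['side'];T=d['top']
s=lambda x,y:(185+x/6-.4,85+y/6-.4)
t=lambda x,y:(150+(x-310)/8-.4,185+y/8-.4)
def P(n,a,b): print(n,*tri(S,a,T,b))
print('tip',onz(S,*s(215,226),.18),onz(T,*t(470,178),.18))
print('arm start',onz(S,*s(45,303),.14),onz(T,*t(443,440),.14))
print('br topL',onz(S,*s(173,212),.17),onz(T,*t(389,237),.17))
print('br topR',onz(S,*s(182,276),.17),onz(T,*t(527,247),.17))
print('foot side',onz(S,*s(140,445),.06),onz(S,*s(245,445),.06),onz(S,*s(240,370),.06))
print('foot top',onz(T,*t(578,332),.06),onz(T,*t(585,200),.06))
P('base corner near -y',s(40,562),t(615,495));P('base far -y',s(265,540),t(658,205))
c=S; print('camS',-S['R'].T@S['t'],'camT',-T['R'].T@T['t'])
# tall look-alike: crop
def crop(c,x,y,w,h,k): return cv2.resize(c['pixels'][y:y+h,x:x+w,::-1],None,fx=k,fy=k,interpolation=cv2.INTER_CUBIC)
W=d['wrist']['pixels'][:,:,::-1]
out=np.zeros((560,800,3),np.uint8);out[:560,:480]=crop(T,100,180,60,70,8)
out[:240,480:800]=cv2.resize(W,(320,240));out[260:560,490:790]=crop(S,215,190,50,50,6)
cv2.imwrite('pics/d.png',out)
```

```text
tip [0.5906 0.2705 0.18  ] [0.5912 0.2719 0.18  ]
arm start [0.505  0.2843 0.14  ] [0.501  0.2849 0.14  ]
br topL [0.5752 0.2977 0.17  ] [0.5706 0.301  0.17  ]
br topR [0.5689 0.2512 0.17  ] [0.5687 0.2529 0.17  ]
foot side [0.5393 0.253  0.06  ] [0.5906 0.2375 0.06  ] [0.6013 0.2912 0.06  ]
foot top [0.5423 0.2515 0.06  ] [0.5927 0.2511 0.06  ]
base corner near -y [0.4791 0.2433 0.0005] 0.00015944716300215987
base far -y [ 0.5961  0.2322 -0.0081] 0.0002617392866396528
camS [ 0.3937 -0.7903  1.132 ] camT [0.519  0.0689 1.2031]
```

View pics/d.png

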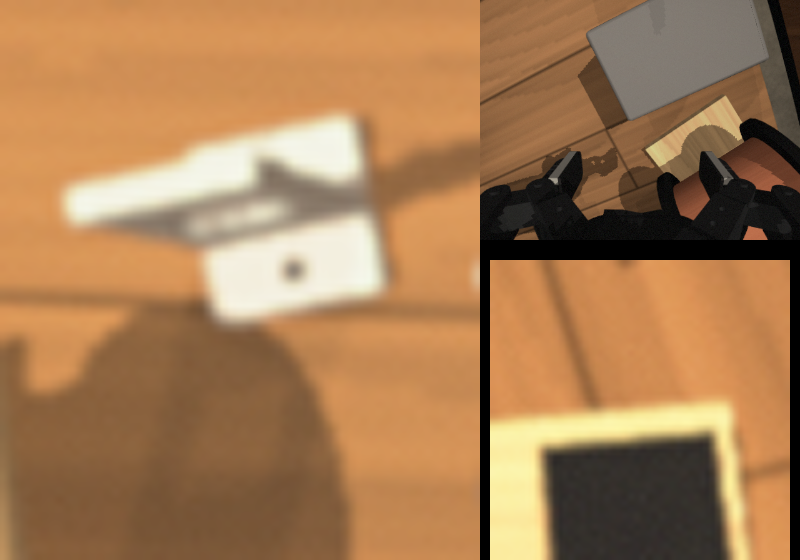

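The two views now agree. This crop also shows the larger look-alike's top edge, from (65,200) to about (265,170), beside the hook. I'll lift clear of the spool and travel to above the bracket.

Emit:
play_rows:
  targets:
    - {"z": -40,"fingers": 1}
    - {"z": -40}
    - {"x": -38,"y": -8}
    - {"x": -38,"y": -8}
    - {"x": -38,"y": -8}
    - {"x": -38,"y": -8}
    - {"x": -38,"y": -8}
    - {"x": -38,"y": -8}

```text
$.targets[0]: bad value
```

Emit:
play_rows:
  targets:
    - {"x": -38,"y": -8}
    - {"x": -38,"y": -8}
    - {"x": -38,"y": -8}
    - {"x": -38,"y": -8}
    - {"wz": -1}
    - {"wz": -1}
    - {"wz": -1}
    - {}

```text
$.targets[0]: bad value
```

Run:
```python
from rig import ctrl
from h import *
np.set_printoptions(precision=4,suppress=True)
st=ctrl.get_state();W=ctrl.snapshot('wrist')
pickle.dump((st,W),open('s1.pkl','wb'))
print(st['clock'],st['position'],st['eef_rot'],st['joints'],st['contact_force'])
cv2.imwrite('pics/e.png',cv2.resize(W['pixels'][:,:,::-1],(768,576)))
d=pickle.load(open('s0.pkl','rb'));S=d['side'];T=d['top']
s=lambda x,y:(185+x/6-.4,85+y/6-.4); t=lambda x,y:(100+x/8-.4,180+y/8-.4)
print('A',*tri(S,s(143,42),T,t(68,207)));print('B',*tri(S,s(203,106),T,t(268,172)))
```

```text
0.15 [0.2421 0.5214 0.3035] [[-0.907   0.4212 -0.0004]
 [ 0.4212  0.907  -0.0008]
 [ 0.     -0.0008 -1.    ]] [-1.1777  0.7069 -0.0276  1.4849  0.022   0.9509 -0.0755] [-0.7406 -0.5185  0.8284]
A [0.5925 0.4532 0.1542] 0.0027755784880146126
B [0.6072 0.3782 0.1658] 0.004523653434408883
```

View pics/e.png

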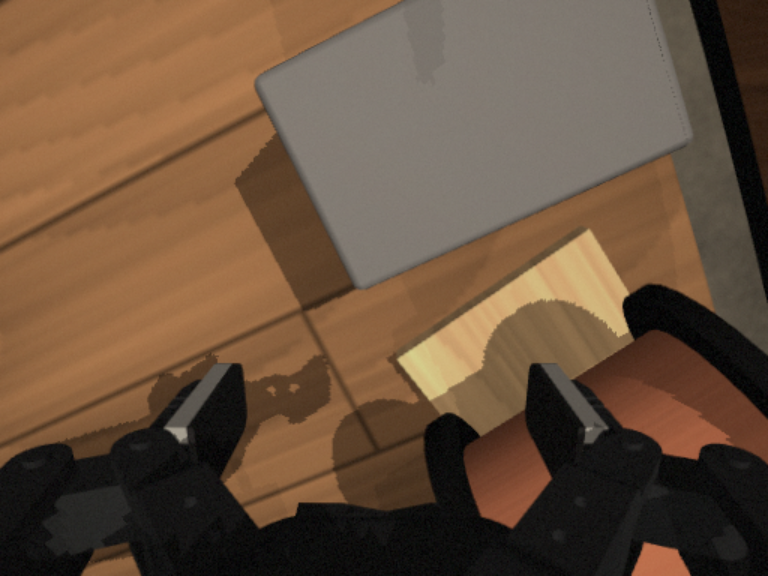

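The wrist picture shows only the drill box and spool: the rows were refused, so the arm hasn't moved. All fields are probably required.

Emit:
play_rows:
  targets:
    - {"wx": 0,"wy": 0,"wz": 0,"x": 0,"y": 0,"z": -40,"fingers": 1}
    - {"wx": 0,"wy": 0,"wz": 0,"x": 0,"y": 0,"z": -40,"fingers": 1}
    - {"wx": 0,"wy": 0,"wz": 0,"x": -38,"y": -8,"z": 0,"fingers": 1}
    - {"wx": 0,"wy": 0,"wz": 0,"x": -38,"y": -8,"z": 0,"fingers": 1}
    - {"wx": 0,"wy": 0,"wz": 0,"x": -38,"y": -8,"z": 0,"fingers": 1}
    - {"wx": 0,"wy": 0,"wz": 0,"x": -38,"y": -8,"z": 0,"fingers": 1}
    - {"wx": 0,"wy": 0,"wz": 0,"x": -38,"y": -8,"z": 0,"fingers": 1}
    - {"wx": 0,"wy": 0,"wz": 0,"x": -38,"y": -8,"z": 0,"fingers": 1}

```text
clock: 0.87
position: [0.43, 0.3805, 0.3839]
eef_rot: [[-0.907, 0.421, -0.0], [0.421, 0.907, -0.0], [0.0, -0.0, -1.0]]
contact_force: [0.5, 0.7, 0.9]
gripper_width: 0.0851
gripper_force: 0.0
```

Emit:
play_rows:
  targets:
    - {"wx": 0,"wy": 0,"wz": 0,"x": -38,"y": -8,"z": 0,"fingers": 1}
    - {"wx": 0,"wy": 0,"wz": 0,"x": -38,"y": -8,"z": 0,"fingers": 1}
    - {"wx": 0,"wy": 0,"wz": 0,"x": -38,"y": -8,"z": 0,"fingers": 1}
    - {"wx": 0,"wy": 0,"wz": -1,"x": 0,"y": 0,"z": 0,"fingers": 1}
    - {"wx": 0,"wy": 0,"wz": -1,"x": 0,"y": 0,"z": 0,"fingers": 1}
    - {"wx": 0,"wy": 0,"wz": -1,"x": 0,"y": 0,"z": 0,"fingers": 1}
    - {"wx": 0,"wy": 0,"wz": 0,"x": 0,"y": 0,"z": 0,"fingers": 1}

```text
clock: 1.45
position: [0.5222, 0.3119, 0.3836]
eef_rot: [[-0.993, 0.115, -0.001], [0.115, 0.993, -0.0], [0.001, -0.0, -1.0]]
contact_force: [0.1, -0.0, 0.2]
gripper_width: 0.085
gripper_force: 0.0
```

Run:
```python
from rig import ctrl
from h import *
np.set_printoptions(precision=4,suppress=True)
st=ctrl.get_state();W=ctrl.snapshot('wrist')
pickle.dump((st,W),open('s1.pkl','wb'))
print(st['clock'],st['position'],st['eef_rot'],st['joints'],st['contact_force'])
cv2.imwrite('pics/f.png',cv2.resize(W['pixels'][:,:,::-1],(768,576)))
```

```text
1.45 [0.5222 0.3119 0.3836] [[-0.9933  0.1154 -0.0006]
 [ 0.1154  0.9933 -0.0001]
 [ 0.0005 -0.0002 -1.    ]] [-0.5323  0.6941 -0.1314  1.203   0.0882  1.2505  0.7937] [ 0.0684 -0.0044  0.1978]
```

View pics/f.png

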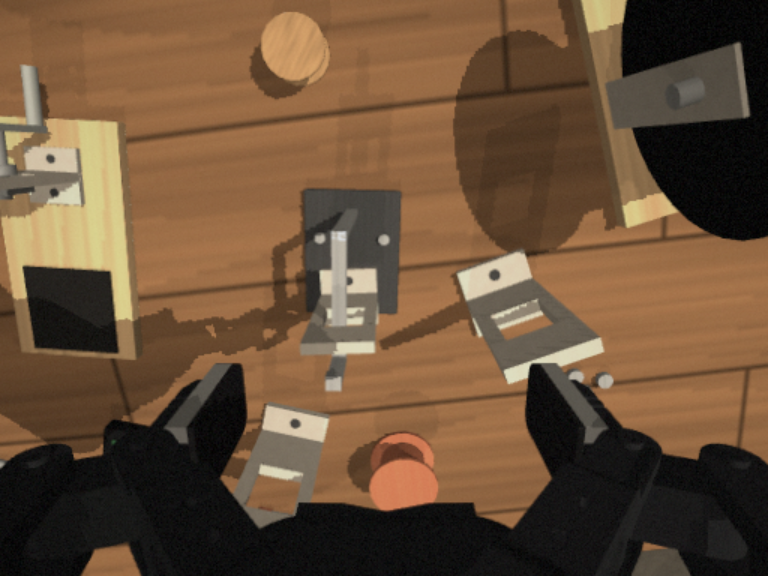

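The wrist view shows the bracket's top face at about (301–375, 347), tip top (334,382), arm start (338,235), and pad corners (23,266), (110,271), (118,352), (32,350). I'll cast these rays.

```bash
cat >> h.py <<'E'
def wcam(st,W):
    M=np.eye(4);M[:3,:3]=st['eef_rot'];M[:3,3]=st['position']
    C=np.linalg.inv(M@np.array(W['mount']));c=dict(W);c['R']=C[:3,:3];c['t']=C[:3,3];return c
E
python3 - <<'E'
from h import *
np.set_printoptions(precision=4,suppress=True)
c=wcam(*pickle.load(open('s1.pkl','rb')))
f=lambda n,x,y,z:print(n,onz(c,(x+.5)/1.5-.5,(y+.5)/1.5-.5,z))
for p in((301,354),(375,352),(376,340),(304,342)):f('top',*p,.17)
f('tip',334,384,.18);f('tip2',335,376,.18);f('arm0',338,234,.14)
p=[onz(c,(x+.5)/1.5-.5,(y+.5)/1.5-.5,.018) for x,y in((23,266),(110,271),(118,352),(32,350))]
print(cv2.minAreaRect(np.array(p,np.float32)[:,:2]*1000))
g=cv2.resize(c['pixels'],(768,576)).max(2)[240:380,5:135]
m=(g<75).astype(np.uint8);N,l,s,ce=cv2.connectedComponentsWithStats(m)
i=1+np.argmax(s[1:,4]);cn=max(cv2.findContours((l==i).astype(np.uint8),0,1)[0],key=cv2.contourArea)
pw=np.array([onz(c,(q[0][0]+5.5)/1.5-.5,(q[0][1]+240.5)/1.5-.5,.018)[:2]*1000 for q in cn],np.float32)
print(s[i],cv2.minAreaRect(pw))
# base edge near right: (122,122)-(139,358) at z~.015
a=onz(c,122/1.5,122/1.5,.015);b=onz(c,139/1.5,358/1.5,.015);print('base edge',a,b,np.degrees(np.arctan2(*(a-b)[1::-1])))
E
```

```text
top [0.5723 0.2512 0.17  ]
top [0.5764 0.2989 0.17  ]
top [0.5682 0.3005 0.17  ]
top [0.5643 0.2545 0.17  ]
tip [0.591 0.271 0.18 ]
tip2 [0.5855 0.2725 0.18  ]
arm0 [0.5023 0.2825 0.14  ]
((566.19287109375, -5.424430847167969), (89.60881042480469, 87.65653991699219), 79.95024108886719)
[  18   27   95   86 6835] ((564.94287109375, -3.640392303466797), (85.8033218383789, 84.682373046875), 79.71126556396484)
base edge [0.4003 0.0916 0.015 ] [0.6235 0.0494 0.015 ] 169.28338990141887
```

Emit:
play_rows:
  targets:
    - {"wx": 0,"wy": 0,"wz": 0,"x": -26,"y": -15.3,"z": 0,"fingers": 1}
    - {"wx": 0,"wy": 0,"wz": 0,"x": -26,"y": -15.3,"z": 0,"fingers": 1}
    - {"wx": 0,"wy": 0,"wz": -0.2,"x": 0,"y": 0,"z": 30,"fingers": 1}
    - {"wx": 0,"wy": 0,"wz": 0,"x": 0,"y": 0,"z": 35,"fingers": 1}
    - {"wx": 0,"wy": 0,"wz": 0,"x": 0,"y": 0,"z": 35,"fingers": 1}
    - {"wx": 0,"wy": 0,"wz": 0,"x": 0,"y": 0,"z": 20,"fingers": 1}
    - {"wx": 0,"wy": 0,"wz": 0,"x": 0,"y": 0,"z": 0,"fingers": 1}

```text
clock: 2.08
position: [0.5688, 0.275, 0.2599]
eef_rot: [[-0.995, 0.103, -0.005], [0.103, 0.995, -0.003], [0.005, -0.004, -1.0]]
contact_force: [0.1, -0.0, -0.2]
gripper_width: 0.0855
gripper_force: 0.0
```

Run:
```python
from rig import ctrl
from h import *
np.set_printoptions(precision=4,suppress=True)
st=ctrl.get_state();W=ctrl.snapshot('wrist')
pickle.dump((st,W),open('s2.pkl','wb'))
print(st['clock'],st['position'],st['eef_rot'],ctrl.grasp_offset)
cv2.imwrite('pics/g.png',cv2.resize(W['pixels'][:,:,::-1],(768,576)))
```

```text
2.0833 [0.5688 0.275  0.2599] [[-0.9947  0.103  -0.0054]
 [ 0.103   0.9947 -0.0033]
 [ 0.005  -0.0038 -1.    ]] 0.0539
```

View pics/g.png

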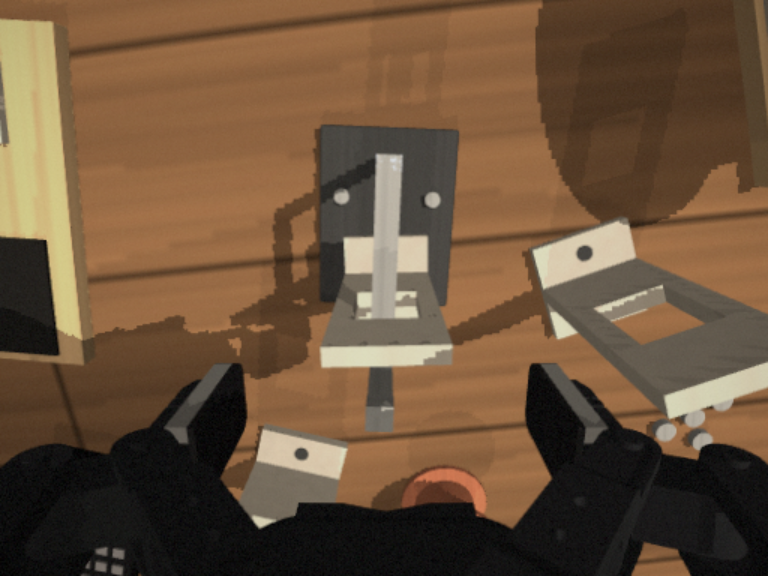

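The wrist view from above has the fingers straddling the bracket. Top face corners are (320,367), (451,362), (452,345), (322,350), and the tip top is at (380,418).

Run:
```python
from h import *
np.set_printoptions(precision=4,suppress=True)
st,W=pickle.load(open('s2.pkl','rb'));c=wcam(st,W)
f=lambda n,x,y,z:print(n,onz(c,(x+.5)/1.5-.5,(y+.5)/1.5-.5,z))
P=[onz(c,(x+.5)/1.5-.5,(y+.5)/1.5-.5,.17) for x,y in((320,367),(451,362),(452,345),(322,350))]
m=np.mean(P,0);print(np.array(P),m);print('tip',onz(c,380/1.5,411/1.5,.18),onz(c,380/1.5,418/1.5,.18),'arm0',onz(c,389/1.5,156/1.5,.14))
g=m.copy();g[2]=.155+.050;print('delta tool mm',np.array(st['eef_rot']).T@(g-st['position'])*1000)
```

```text
[[0.5729 0.2501 0.17  ]
 [0.5758 0.2981 0.17  ]
 [0.5692 0.2989 0.17  ]
 [0.5663 0.2518 0.17  ]] [0.5711 0.2747 0.17  ]
tip [0.5876 0.271  0.18  ] [0.5903 0.2707 0.18  ] arm0 [0.5013 0.2831 0.14  ]
delta tool mm [-2.5239  0.2085 54.9121]
```

Emit:
play_rows:
  targets:
    - {"wx": 0,"wy": 0,"wz": -0.25,"x": -2.5,"y": 0,"z": 20,"fingers": 1}
    - {"wx": 0,"wy": 0,"wz": 0,"x": 0,"y": 0,"z": 20,"fingers": 1}
    - {"wx": 0,"wy": 0,"wz": 0,"x": 0,"y": 0,"z": 15,"fingers": 1}
    - {"wx": 0,"wy": 0,"wz": 0,"x": 0,"y": 0,"z": 0,"fingers": 0.3}
    - {"wx": 0,"wy": 0,"wz": 0,"x": 0,"y": 0,"z": 0,"fingers": -1}
    - {"wx": 0,"wy": 0,"wz": 0,"x": 0,"y": 0,"z": 0,"fingers": -1}
    - {"wx": 0,"wy": 0,"wz": 0,"x": 0,"y": 0,"z": 0,"fingers": -1}
    - {"wx": 0,"wy": 0,"wz": 0,"x": 0,"y": 0,"z": 0,"fingers": -1}
  grip_force: 50

```text
clock: 2.8
position: [0.5731, 0.2756, 0.2111]
eef_rot: [[-0.997, 0.074, 0.003], [0.074, 0.997, 0.001], [-0.003, 0.002, -1.0]]
contact_force: [-0.6, 0.5, 6.9]
gripper_width: 0.0471
gripper_force: 50.0
```

Emit:
play_rows:
  targets:
    - {"wx": 0,"wy": 0,"wz": 0,"x": 0,"y": 0,"z": 0,"fingers": -1}
    - {"wx": 0,"wy": 0,"wz": 0,"x": 0,"y": 0,"z": 0,"fingers": -1}

```text
clock: 2.97
position: [0.573, 0.2756, 0.2111]
eef_rot: [[-0.997, 0.074, 0.003], [0.074, 0.997, 0.001], [-0.003, 0.002, -1.0]]
contact_force: [-0.7, -0.7, 8.0]
gripper_width: 0.0467
gripper_force: 50.0
```

Gripped at 48 mm with 50 N. Next I raise it 18 mm, so the arm is mid-window, and watch the force.

Emit:
play_rows:
  targets:
    - {"wx": 0,"wy": 0,"wz": 0,"x": 0,"y": 0,"z": -5,"fingers": -1}
    - {"wx": 0,"wy": 0,"wz": 0,"x": 0,"y": 0,"z": -7,"fingers": -1}
    - {"wx": 0,"wy": 0,"wz": 0,"x": 0,"y": 0,"z": -6,"fingers": -1}
    - {"wx": 0,"wy": 0,"wz": 0,"x": 0,"y": 0,"z": 0,"fingers": -1}
  grip_force: 70

```text
clock: 3.3
position: [0.5729, 0.2754, 0.2288]
eef_rot: [[-0.997, 0.074, 0.002], [0.074, 0.997, 0.001], [-0.002, 0.001, -1.0]]
contact_force: [0.6, -0.2, -2.2]
gripper_width: 0.0467
gripper_force: 71.9
```

Run:
```python
from rig import ctrl
from h import *
st=ctrl.get_state();S=ctrl.snapshot('side');W=ctrl.snapshot('wrist')
print(st['position'],st['contact_force'])
out=np.zeros((600,800,3),np.uint8)
out[:600,:350]=cv2.resize(S['pixels'][80:180,180:239,::-1],(350,600),interpolation=cv2.INTER_CUBIC)
out[:337,350:]=cv2.resize(W['pixels'][:,:,::-1],(450,337))
cv2.imwrite('pics/i.png',out)
```

```text
[0.57289392 0.27543427 0.22880363] [ 0.62311519 -0.19763253 -2.15381492]
```

View pics/i.png

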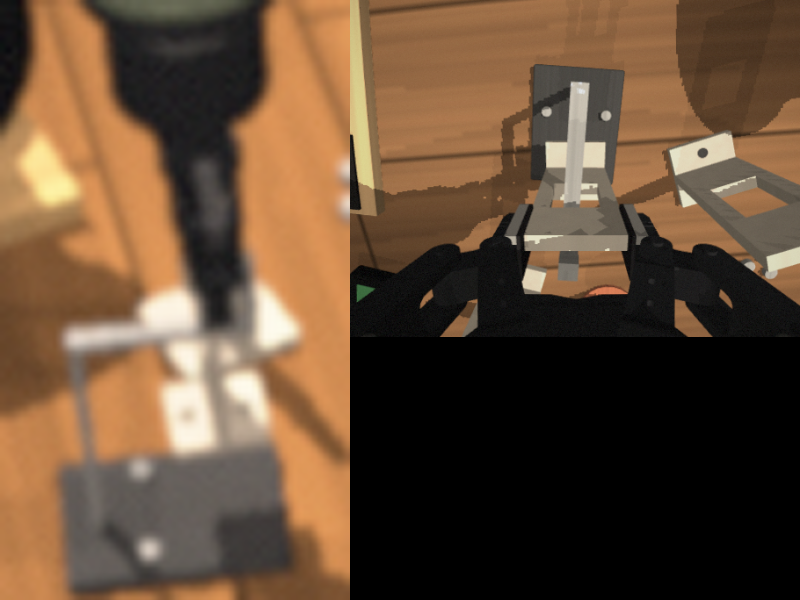

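Force is −2.2 N. The bracket is carried and the arm runs freely through its window: in the wrist picture, the arm at (575,150) enters below the rim. Next is the tilt.

Emit:
play_rows:
  targets:
    - {"wx": 0,"wy": -0.5,"wz": 0,"x": 4.8,"y": 0,"z": 0.1,"fingers": -1}
    - {"wx": 0,"wy": -0.5,"wz": 0,"x": 4.8,"y": 0,"z": 0.1,"fingers": -1}
    - {"wx": 0,"wy": -0.5,"wz": 0,"x": 4.8,"y": 0,"z": 0.1,"fingers": -1}
    - {"wx": 0,"wy": -0.5,"wz": 0,"x": 4.8,"y": 0,"z": 0.1,"fingers": -1}
    - {"wx": 0,"wy": -0.5,"wz": 0,"x": 4.8,"y": 0,"z": 0.1,"fingers": -1}
    - {"wx": 0,"wy": -0.5,"wz": 0,"x": 4.8,"y": 0,"z": 0.1,"fingers": -1}
    - {"wx": 0,"wy": -0.5,"wz": 0,"x": 4.8,"y": 0,"z": 0.1,"fingers": -1}
    - {"wx": 0,"wy": 0,"wz": 0,"x": 0,"y": 0,"z": 0,"fingers": -1}

```text
clock: 4.07
position: [0.5378, 0.2787, 0.2203]
eef_rot: [[-0.931, 0.071, 0.358], [0.066, 0.997, -0.026], [-0.359, -0.001, -0.933]]
contact_force: [-1.3, 0.5, -2.3]
gripper_width: 0.0467
gripper_force: 72.4
```

Run:
```python
from rig import ctrl
import numpy as np
np.set_printoptions(precision=4,suppress=True)
st=ctrl.get_state();R=np.array(st['eef_rot']);p=np.array(st['position'])
print(p,R[:,2],'C',p+.0911*R[:,2],'ref',[.5729,.2754,.2288-.0911],st['joints'],st['contact_force'])
```

```text
[0.5378 0.2787 0.2203] [ 0.3578 -0.0263 -0.9334] C [0.5704 0.2763 0.1353] ref [0.5729, 0.2754, 0.1377] [-0.7158  0.7998  0.1791  1.7527  0.3189  0.3245  0.6023] [-1.3401  0.5056 -2.2985]
```

Joint 6 is getting close to its 0 limit. I'll keep tilting while sliding forward, which unbends it, and check.

Emit:
play_rows:
  targets:
    - {"wx": 0,"wy": -0.5,"wz": 0,"x": 2.2,"y": -0.2,"z": 0.2,"fingers": -1}
    - {"wx": 0,"wy": -0.5,"wz": 0,"x": 2.2,"y": -0.2,"z": 0.3,"fingers": -1}
    - {"wx": 0,"wy": -0.5,"wz": 0,"x": 2.2,"y": -0.2,"z": 0.4,"fingers": -1}
    - {"wx": 0,"wy": -0.5,"wz": 0,"x": 2.2,"y": -0.2,"z": 0.4,"fingers": -1}
    - {"wx": 0,"wy": 0,"wz": 0,"x": 0,"y": 0,"z": 0,"fingers": -1}

```text
clock: 4.48
position: [0.532, 0.2786, 0.2161]
eef_rot: [[-0.839, 0.075, 0.538], [0.059, 0.997, -0.048], [-0.54, -0.008, -0.841]]
contact_force: [-0.6, 0.2, -2.7]
gripper_width: 0.0462
gripper_force: 74.0
```

```bash
cat > st.py <<'E'
from rig import ctrl
import numpy as np
np.set_printoptions(precision=4,suppress=True)
st=ctrl.get_state();R=np.array(st['eef_rot']);p=np.array(st['position'])
C=p+.0911*R[:,2]-np.array([.0018,.0007,0])
a=np.array([.589,.271,.1377])-C
print(p,'tilt',np.degrees(np.arcsin(R[0,2])),'C',C,'to go world',a*1000,'tool',R.T@a*1000,st['joints'],st['contact_force'])
E
python3 st.py
```

```text
[0.532  0.2786 0.2161] tilt 32.560401298965104 C [0.5792 0.2736 0.1394] to go world [ 9.7548 -2.5717 -1.7015] tool [-7.4209 -1.815   6.8044] [-0.9583  0.8663  0.5185  1.9115  0.3384  0.0054  0.4701] [-0.599   0.1969 -2.6954]
```

Emit:
play_rows:
  targets:
    - {"wx": 0,"wy": -0.25,"wz": 0,"x": 0.4,"y": -0.4,"z": 1.5,"fingers": -1}
    - {"wx": 0,"wy": -0.25,"wz": 0,"x": 0.4,"y": -0.4,"z": 1.5,"fingers": -1}
    - {"wx": 0,"wy": 0,"wz": 0,"x": 0,"y": 0,"z": 0,"fingers": -1}

```text
clock: 4.73
position: [0.5411, 0.2854, 0.2224]
eef_rot: [[-0.817, 0.082, 0.57], [0.06, 0.997, -0.058], [-0.573, -0.013, -0.819]]
contact_force: [0.1, -3.1, -0.7]
gripper_width: 0.0466
gripper_force: 74.6
```

```bash
python3 st.py
```

```text
[0.5411 0.2854 0.2224] tilt 34.78308732858311 C [0.5913 0.2794 0.1477] to go world [ -2.2922  -8.4322 -10.033 ] tool [ 7.119  -8.4614  7.3988] [-0.9909  0.8817  0.5648  1.8885  0.2952  0.005   0.4908] [ 0.1157 -3.0646 -0.7388]
```

The arm drifted at the joint limit, and there is a light 3 N touch sideways. I'll correct the position and keep the tilt.

Emit:
play_rows:
  targets:
    - {"wx": 0,"wy": 0,"wz": 0,"x": 2,"y": -4.2,"z": 2,"fingers": -1}
    - {"wx": 0,"wy": 0,"wz": 0,"x": 2,"y": -4.2,"z": 2,"fingers": -1}
    - {"wx": 0,"wy": 0,"wz": 0,"x": 0,"y": 0,"z": 0,"fingers": -1}

```text
clock: 4.98
position: [0.5421, 0.2797, 0.2207]
eef_rot: [[-0.82, 0.085, 0.566], [0.061, 0.996, -0.061], [-0.569, -0.015, -0.822]]
contact_force: [0.6, -0.2, -1.1]
gripper_width: 0.0469
gripper_force: 74.6
```

```bash
python3 st.py
```

```text
[0.5421 0.2797 0.2207] tilt 34.455105883924325 C [0.5918 0.2735 0.1458] to go world [-2.7943 -2.4707 -8.0885] tool [ 6.7412 -2.5749  5.2213] [-0.9788  0.8812  0.5595  1.8933  0.2864  0.002   0.5071] [ 0.6227 -0.1576 -1.1088]
```

Emit:
play_rows:
  targets:
    - {"wx": 0,"wy": 0,"wz": 0,"x": 2.1,"y": -1.7,"z": -1.4,"fingers": -1}
    - {"wx": 0,"wy": 0,"wz": 0,"x": -1.5,"y": 0,"z": -2,"fingers": -1}
    - {"wx": 0,"wy": 0,"wz": 0,"x": 0,"y": 0,"z": 0,"fingers": -1}

```text
clock: 5.23
position: [0.5396, 0.2799, 0.2246]
eef_rot: [[-0.82, 0.085, 0.566], [0.061, 0.996, -0.062], [-0.569, -0.016, -0.822]]
contact_force: [-0.5, 0.2, -2.0]
gripper_width: 0.0463
gripper_force: 74.6
```

```bash
python3 st.py
```

```text
[0.5396 0.2799 0.2246] tilt 34.45347050712753 C [0.5893 0.2736 0.1497] to go world [ -0.321   -2.5648 -11.9927] tool [ 6.93   -2.3872  9.8378] [-0.9841  0.8726  0.5618  1.897   0.285   0.0083  0.51  ] [-0.4594  0.1862 -2.0368]
```

Free of contact and at the right spot, so up along the tip, adding tilt as joint 6 allows.

Emit:
play_rows:
  targets:
    - {"wx": 0,"wy": 0,"wz": 0,"x": -2.3,"y": 0,"z": -3.3,"fingers": -1}
    - {"wx": 0,"wy": 0,"wz": 0,"x": -2.3,"y": -0.5,"z": -3.3,"fingers": -1}
    - {"wx": 0,"wy": -0.1,"wz": 0,"x": -1.3,"y": -0.5,"z": -3.3,"fingers": -1}
    - {"wx": 0,"wy": 0,"wz": 0,"x": 0,"y": 0,"z": 0,"fingers": -1}

```text
clock: 5.57
position: [0.5386, 0.2791, 0.2364]
eef_rot: [[-0.814, 0.085, 0.575], [0.06, 0.996, -0.062], [-0.578, -0.016, -0.816]]
contact_force: [-0.4, -0.0, -1.9]
gripper_width: 0.0465
gripper_force: 74.6
```

```bash
python3 st.py
```

```text
[0.5386 0.2791 0.2364] tilt 35.11894421402562 C [0.5892 0.2727 0.1621] to go world [ -0.1705  -1.7374 -24.3945] tool [14.1446 -1.35   19.9059] [-0.9955  0.8539  0.5759  1.8998  0.2891  0.018   0.5107] [-0.3754 -0.0377 -1.8968]
```

Emit:
play_rows:
  targets:
    - {"wx": 0,"wy": 0,"wz": 0,"x": -2.9,"y": 0,"z": -4.1,"fingers": -1}
    - {"wx": 0,"wy": 0,"wz": 0,"x": -2.9,"y": 0,"z": -4.1,"fingers": -1}
    - {"wx": 0,"wy": 0,"wz": 0,"x": -3.7,"y": 0,"z": -3.5,"fingers": -1}
    - {"wx": 0,"wy": 0,"wz": 0,"x": -3.7,"y": 0,"z": -3.5,"fingers": -1}
    - {"wx": 0,"wy": 0,"wz": 0,"x": -3.5,"y": 0,"z": -4.1,"fingers": -1}
    - {"wx": 0,"wy": 0,"wz": 0,"x": 0,"y": 0,"z": 0,"fingers": -1}

```text
clock: 6.07
position: [0.5416, 0.2792, 0.2623]
eef_rot: [[-0.814, 0.085, 0.575], [0.061, 0.996, -0.062], [-0.578, -0.016, -0.816]]
contact_force: [0.9, 0.3, -1.7]
gripper_width: 0.0463
gripper_force: 74.6
```

```bash
python3 st.py
```

```text
[0.5416 0.2792 0.2623] tilt 35.1030411136336 C [0.5922 0.2728 0.188 ] to go world [ -3.1598  -1.8294 -50.2545] tool [31.5166 -1.2995 39.292 ] [-0.9848  0.8027  0.5576  1.8676  0.3013  0.0922  0.527 ] [ 0.923   0.3156 -1.7471]
```

Emit:
play_rows:
  targets:
    - {"wx": 0,"wy": 0,"wz": 0,"x": -5.8,"y": 0,"z": -8.2,"fingers": -1}
    - {"wx": 0,"wy": 0,"wz": 0,"x": -5.8,"y": 0,"z": -8.2,"fingers": -1}
    - {"wx": 0,"wy": 0,"wz": 0,"x": -11.6,"y": 0,"z": -16.4,"fingers": -1}
    - {"wx": 0,"wy": 0,"wz": 0,"x": -11.6,"y": 0,"z": -16.4,"fingers": -1}
    - {"wx": 0,"wy": 0,"wz": 0,"x": -11.6,"y": 0,"z": -16.4,"fingers": -1}
    - {"wx": 0,"wy": 0,"wz": 0,"x": -11.6,"y": 0,"z": -16.4,"fingers": -1}
    - {"wx": 0,"wy": 0,"wz": 0,"x": 0,"y": 0,"z": 0,"fingers": -1}

```text
clock: 6.65
position: [0.542, 0.2809, 0.365]
eef_rot: [[-0.812, 0.085, 0.577], [0.062, 0.996, -0.06], [-0.58, -0.013, -0.814]]
contact_force: [0.2, 0.4, -0.8]
gripper_width: 0.0468
gripper_force: 74.7
```

```bash
python3 st.py
python3 - <<'E'
from rig import ctrl
from h import *
S=ctrl.snapshot('side');W=ctrl.snapshot('wrist')
out=np.zeros((600,800,3),np.uint8)
out[:480,:400]=cv2.resize(S['pixels'][40:184,150:270,::-1],(400,480),interpolation=cv2.INTER_CUBIC)
out[:300,400:]=cv2.resize(W['pixels'][:,:,::-1],(400,300))
cv2.imwrite('pics/j.png',out)
E
```

```text
[0.542  0.2809 0.365 ] tilt 35.243438071321286 C [0.5928 0.2747 0.2908] to go world [  -3.7935   -3.6511 -153.0918] tool [ 91.6574  -1.8963 122.7197] [-0.9636  0.6232  0.4923  1.7297  0.3152  0.3838  0.6024] [ 0.2062  0.4052 -0.8353]
```

View pics/j.png

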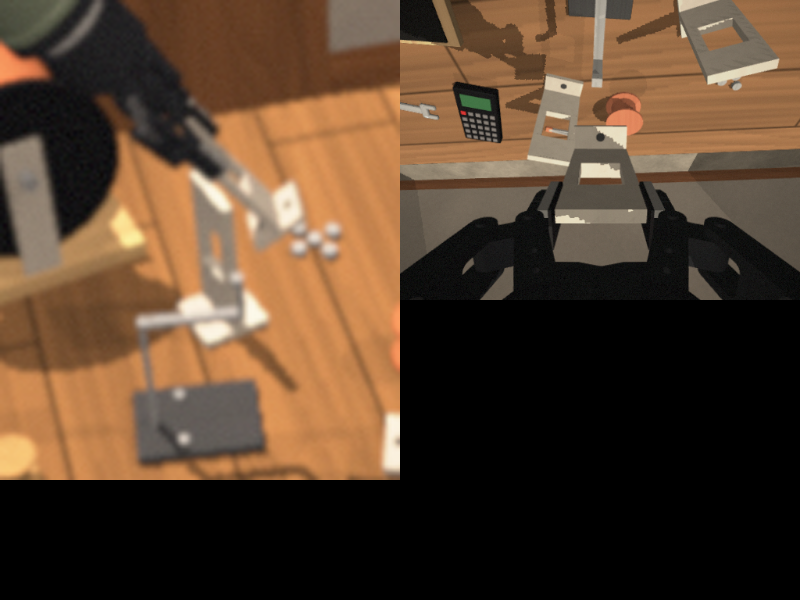

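The bracket is off the hook and held tilted: foot at (285,205) in the side crop, empty hook at (190,315). The hook base hasn't moved. Next I raise a bit more, untilt and travel.

Emit:
play_rows:
  targets:
    - {"wx": 0,"wy": 0,"wz": 0,"x": -20,"y": 0,"z": -28,"fingers": -1}
    - {"wx": 0,"wy": 0.9,"wz": 0,"x": 0,"y": 0,"z": 0,"fingers": -1}
    - {"wx": 0,"wy": 1,"wz": 0,"x": 0,"y": 0,"z": 0,"fingers": -1}
    - {"wx": 0,"wy": 1,"wz": 0,"x": 0,"y": 0,"z": 0,"fingers": -1}
    - {"wx": 0,"wy": 1,"wz": 0,"x": 0,"y": 0,"z": 0,"fingers": -1}
    - {"wx": 0,"wy": 1,"wz": 0,"x": 0,"y": 0,"z": 0,"fingers": -1}
    - {"wx": 0,"wy": 1,"wz": 0,"x": 0,"y": 0,"z": 0,"fingers": -1}
    - {"wx": 0,"wy": 0,"wz": 0,"x": 0,"y": 0,"z": 0,"fingers": -1}

```text
clock: 7.42
position: [0.5427, 0.28, 0.3935]
eef_rot: [[-0.996, 0.088, -0.012], [0.088, 0.996, -0.018], [0.011, -0.019, -1.0]]
contact_force: [0.7, -0.7, -3.7]
gripper_width: 0.0468
gripper_force: 74.7
```

```bash
cat > go.py <<'E'
from rig import ctrl
import numpy as np,sys
from scipy.spatial.transform import Rotation as Ro
np.set_printoptions(precision=4,suppress=True)
st=ctrl.get_state();R=np.array(st['eef_rot']);p=np.array(st['position'])
z=float(sys.argv[1]);a=np.radians(169.7);c,s=np.cos(a),np.sin(a)
Rt=np.array([[c,s,0],[s,-c,0],[0,0,-1]]).astype(float)
Rt[:,1]=np.cross(Rt[:,2],Rt[:,0])
g=np.array([.565,-.0045,z])-.0023*Rt[:,0]
print(p,'shift mm',R.T@(g-p)*1000,'turn units',Ro.from_matrix(R.T@Rt).as_rotvec(degrees=True)/6,st['joints'],st['contact_force'],st['clock'])
E
python3 go.py 0.30
```

```text
[0.5427 0.28   0.3935] shift mm [ -50.6284 -279.7735   98.4511] turn units [-0.1901 -0.0924  0.8735] [-0.5733  0.7037  0.0951  1.155  -0.053   1.3051  0.9968] [ 0.6808 -0.7455 -3.7268] 7.4167
```

Emit:
play_rows:
  targets:
    - {"wx": -0.19,"wy": -0.09,"wz": 0.87,"x": -6,"y": -25,"z": 0,"fingers": -1}
    - {"wx": 0,"wy": 0,"wz": 0,"x": -3,"y": -35,"z": 0,"fingers": -1}
    - {"wx": 0,"wy": 0,"wz": 0,"x": -3,"y": -35,"z": 0,"fingers": -1}
    - {"wx": 0,"wy": 0,"wz": 0,"x": -3,"y": -35,"z": 0,"fingers": -1}
    - {"wx": 0,"wy": 0,"wz": 0,"x": -3,"y": -35,"z": 0,"fingers": -1}
    - {"wx": 0,"wy": 0,"wz": 0,"x": -3,"y": -35,"z": 0,"fingers": -1}
    - {"wx": 0,"wy": 0,"wz": 0,"x": -3,"y": -35,"z": 0,"fingers": -1}
    - {"wx": 0,"wy": 0,"wz": 0,"x": 0,"y": 0,"z": 0,"fingers": -1}

```text
clock: 8.08
position: [0.5256, 0.0396, 0.3952]
eef_rot: [[-0.983, 0.182, 0.011], [0.182, 0.983, -0.003], [-0.011, -0.001, -1.0]]
contact_force: [0.4, -1.2, -2.5]
gripper_width: 0.0465
gripper_force: 74.7
```

```bash
python3 go.py 0.23
```

```text
[0.5256 0.0396 0.3952] shift mm [-47.1587 -35.9696 165.834 ] turn units [-0.0128  0.109  -0.035 ] [-0.1969  0.5354  0.1068  1.5055 -0.0562  1.0933  1.3077] [ 0.4406 -1.2451 -2.5177] 8.0833
```

Emit:
play_rows:
  targets:
    - {"wx": 0,"wy": 0.1,"wz": 0,"x": -23,"y": -18,"z": 0,"fingers": -1}
    - {"wx": 0,"wy": 0,"wz": 0,"x": -23,"y": -18,"z": 0,"fingers": -1}
    - {"wx": 0,"wy": 0,"wz": 0,"x": 0,"y": 0,"z": 33,"fingers": -1}
    - {"wx": 0,"wy": 0,"wz": 0,"x": 0,"y": 0,"z": 33,"fingers": -1}
    - {"wx": 0,"wy": 0,"wz": 0,"x": 0,"y": 0,"z": 33,"fingers": -1}
    - {"wx": 0,"wy": 0,"wz": 0,"x": 0,"y": 0,"z": 33,"fingers": -1}
    - {"wx": 0,"wy": 0,"wz": 0,"x": 0,"y": 0,"z": 33,"fingers": -1}
    - {"wx": 0,"wy": 0,"wz": 0,"x": 0,"y": 0,"z": 0,"fingers": -1}

```text
clock: 8.75
position: [0.5628, 0.0037, 0.2252]
eef_rot: [[-0.985, 0.174, -0.008], [0.174, 0.985, 0.002], [0.008, 0.0, -1.0]]
contact_force: [-0.9, 0.1, -3.2]
gripper_width: 0.0465
gripper_force: 74.6
```

```bash
python3 go.py 0.188
```

```text
[0.5628 0.0037 0.2252] shift mm [-6.2378 -7.6816 37.1661] turn units [ 0.0025 -0.0773  0.0442] [-0.0991  0.7955  0.0715  1.6235 -0.0794  0.7332  1.4061] [-0.8648  0.1367 -3.2312] 8.75
```

Emit:
play_rows:
  targets:
    - {"wx": 0,"wy": -0.08,"wz": 0.04,"x": -6.2,"y": -7.7,"z": 0,"fingers": -1}
    - {"wx": 0,"wy": 0,"wz": 0,"x": 0,"y": 0,"z": 15,"fingers": -1}
    - {"wx": 0,"wy": 0,"wz": 0,"x": 0,"y": 0,"z": 15,"fingers": -1}
    - {"wx": 0,"wy": 0,"wz": 0,"x": 0,"y": 0,"z": 5,"fingers": -1}
    - {"wx": 0,"wy": 0,"wz": 0,"x": 0,"y": 0,"z": 0,"fingers": -1}

```text
clock: 9.17
position: [0.5703, -0.0057, 0.1964]
eef_rot: [[-0.984, 0.18, 0.008], [0.18, 0.984, 0.001], [-0.007, 0.003, -1.0]]
contact_force: [1.1, 0.3, -2.1]
gripper_width: 0.0464
gripper_force: 74.7
```

```bash
python3 go.py 0.175
python3 - <<'E'
from rig import ctrl
from h import *
st=ctrl.get_state();S=ctrl.snapshot('side');W=ctrl.snapshot('wrist');T=ctrl.snapshot('top')
pickle.dump((st,S,W,T),open('s3.pkl','wb'))
out=np.zeros((600,800,3),np.uint8)
out[:480,:420]=cv2.resize(S['pixels'][180:260,180:250,::-1],(420,480),interpolation=cv2.INTER_CUBIC)
out[:288,420:]=cv2.resize(W['pixels'][:,:,::-1],(380,288))
out[290:600,420:800]=cv2.resize(W['pixels'][195:380,150:377,::-1],(380,310),interpolation=cv2.INTER_CUBIC)
cv2.imwrite('pics/k.png',out)
E
```

```text
[ 0.5703 -0.0057  0.1964] shift mm [ 3.2498  0.1841 21.3749] turn units [ 0.0267  0.0687 -0.007 ] [-0.0789  0.8427  0.0656  1.6345 -0.0819  0.6594  1.4194] [ 1.1482  0.3297 -2.0903] 9.1667
```

View pics/k.png

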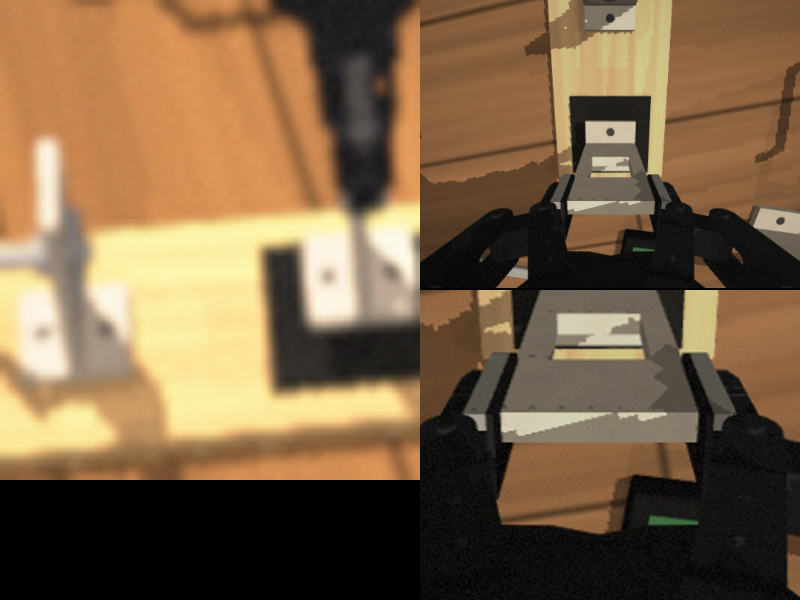

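The wrist crop shows the bracket held squarely, with the foot centred sideways on the pad (both about column 610). The pad edge lies about 3.5 mm further in tool x, agreeing with the script. Now I lower it.

Emit:
play_rows:
  targets:
    - {"wx": 0,"wy": 0.07,"wz": 0,"x": 3.4,"y": 0,"z": 0,"fingers": -1}
    - {"wx": 0,"wy": 0,"wz": 0,"x": 0,"y": 0,"z": 8,"fingers": -1}
    - {"wx": 0,"wy": 0,"wz": 0,"x": 0,"y": 0,"z": 7,"fingers": -1}
    - {"wx": 0,"wy": 0,"wz": 0,"x": 0,"y": 0,"z": 0,"fingers": -1}
    - {"wx": 0,"wy": 0,"wz": 0,"x": 0,"y": 0,"z": 0,"fingers": -1}

```text
clock: 9.73
position: [0.5664, -0.0047, 0.1801]
eef_rot: [[-0.984, 0.179, -0.002], [0.179, 0.984, 0.003], [0.003, 0.003, -1.0]]
contact_force: [-0.6, -0.8, -2.0]
gripper_width: 0.0464
gripper_force: 74.7
```

```bash
python3 go.py 0.175
```

```text
[ 0.5664 -0.0047  0.1801] shift mm [-0.9336 -0.0772  5.0785] turn units [ 0.0289 -0.025  -0.0061] [-0.0776  0.8657  0.0606  1.6527 -0.0847  0.6278  1.4208] [-0.6304 -0.7621 -1.9675] 9.7333
```

Emit:
play_rows:
  targets:
    - {"wx": 0.03,"wy": -0.02,"wz": 0,"x": -0.5,"y": 0,"z": 1.5,"fingers": -1}
    - {"wx": 0,"wy": 0,"wz": 0,"x": 0,"y": 0,"z": 1.5,"fingers": -1}
    - {"wx": 0,"wy": 0,"wz": 0,"x": 0,"y": 0,"z": 0,"fingers": -1}
    - {"wx": 0,"wy": 0,"wz": 0,"x": 0,"y": 0,"z": 0,"fingers": -1}

```text
clock: 10.07
position: [0.567, -0.0047, 0.1776]
eef_rot: [[-0.984, 0.179, 0.0], [0.179, 0.984, 0.0], [-0.0, 0.0, -1.0]]
contact_force: [-0.2, -0.2, -1.4]
gripper_width: 0.0465
gripper_force: 74.7
```

Emit:
play_rows:
  targets:
    - {"wx": 0,"wy": 0,"wz": 0,"x": 0,"y": 0,"z": 1,"fingers": -1}
    - {"wx": 0,"wy": 0,"wz": 0,"x": 0,"y": 0,"z": 0.5,"fingers": -1}
    - {"wx": 0,"wy": 0,"wz": 0,"x": 0,"y": 0,"z": 0,"fingers": -1}

```text
clock: 10.32
position: [0.567, -0.0047, 0.176]
eef_rot: [[-0.984, 0.179, 0.0], [0.179, 0.984, 0.0], [-0.0, 0.0, -1.0]]
contact_force: [-0.2, 0.7, -1.8]
gripper_width: 0.0467
gripper_force: 74.7
```

Emit:
play_rows:
  targets:
    - {"wx": 0,"wy": 0,"wz": 0,"x": 0,"y": 0,"z": 0.7,"fingers": -1}
    - {"wx": 0,"wy": 0,"wz": 0,"x": 0,"y": 0,"z": 0,"fingers": -1}

```text
clock: 10.48
position: [0.567, -0.0047, 0.1755]
eef_rot: [[-0.984, 0.179, 0.001], [0.179, 0.984, 0.0], [-0.001, 0.0, -1.0]]
contact_force: [0.2, -0.3, -0.9]
gripper_width: 0.0464
gripper_force: 74.9
```

Emit:
play_rows:
  targets:
    - {"wx": 0,"wy": 0,"wz": 0,"x": 0,"y": 0,"z": 0.7,"fingers": -1}
    - {"wx": 0,"wy": 0,"wz": 0,"x": 0,"y": 0,"z": 0,"fingers": -1}

```text
clock: 10.65
position: [0.5672, -0.0049, 0.1754]
eef_rot: [[-0.984, 0.18, 0.001], [0.18, 0.984, 0.0], [-0.001, 0.0, -1.0]]
contact_force: [-3.9, -0.5, 12.5]
gripper_width: 0.0464
gripper_force: 76.2
```

Emit:
play_rows:
  targets:
    - {"wx": 0,"wy": 0,"wz": 0,"x": 0,"y": 0,"z": 0.5,"fingers": -1}
    - {"wx": 0,"wy": 0,"wz": 0,"x": 0,"y": 0,"z": 0,"fingers": -1}

```text
clock: 10.82
position: [0.5672, -0.0049, 0.1753]
eef_rot: [[-0.984, 0.18, 0.002], [0.18, 0.984, -0.0], [-0.002, 0.0, -1.0]]
contact_force: [-4.6, -0.8, 21.2]
gripper_width: 0.0466
gripper_force: 77.3
```

Contact reached: 21 N against the pad. I'll ease off, then open gently.

Emit:
play_rows:
  targets:
    - {"wx": 0,"wy": 0,"wz": 0,"x": 0,"y": 0,"z": -0.8,"fingers": -1}
    - {"wx": 0,"wy": 0,"wz": 0,"x": 0,"y": 0,"z": 0,"fingers": -1}
  grip_force: 20

```text
clock: 10.98
position: [0.5671, -0.0048, 0.1754]
eef_rot: [[-0.984, 0.179, 0.001], [0.179, 0.984, 0.0], [-0.001, 0.0, -1.0]]
contact_force: [-2.2, -0.5, 11.1]
gripper_width: 0.0461
gripper_force: 76.0
```

Emit:
play_rows:
  targets:
    - {"wx": 0,"wy": 0,"wz": 0,"x": 0,"y": 0,"z": 0,"fingers": 0.2}
    - {"wx": 0,"wy": 0,"wz": 0,"x": 0,"y": 0,"z": 0,"fingers": 0.3}
    - {"wx": 0,"wy": 0,"wz": 0,"x": 0,"y": 0,"z": 0,"fingers": 0.5}
    - {"wx": 0,"wy": 0,"wz": 0,"x": 0,"y": 0,"z": 0,"fingers": 0.7}
    - {"wx": 0,"wy": 0,"wz": 0,"x": 0,"y": 0,"z": 0,"fingers": 0.9}
    - {"wx": 0,"wy": 0,"wz": 0,"x": 0,"y": 0,"z": 0,"fingers": 0.9}
    - {"wx": 0,"wy": 0,"wz": 0,"x": 0,"y": 0,"z": 0,"fingers": 0.9}

```text
clock: 11.57
position: [0.567, -0.0047, 0.175]
eef_rot: [[-0.984, 0.179, 0.0], [0.179, 0.984, 0.0], [-0.0, 0.0, -1.0]]
contact_force: [-0.4, 0.4, 0.9]
gripper_width: 0.0807
gripper_force: 0.0
```

Released at 81 mm opening. Now straight up, then a check by measurement.

Emit:
play_rows:
  targets:
    - {"wx": 0,"wy": 0,"wz": 0,"x": 0,"y": 0,"z": -10,"fingers": 1}
    - {"wx": 0,"wy": 0,"wz": 0,"x": 0,"y": 0,"z": -20,"fingers": 1}
    - {"wx": 0,"wy": 0,"wz": 0,"x": 0,"y": 0,"z": -35,"fingers": 1}
    - {"wx": 0,"wy": 0,"wz": 0,"x": 0,"y": 0,"z": -35,"fingers": 1}
    - {"wx": 0,"wy": 0,"wz": 0,"x": 0,"y": 0,"z": -35,"fingers": 1}
    - {"wx": 0,"wy": 0,"wz": 0,"x": 0,"y": 0,"z": 0,"fingers": 1}

```text
clock: 12.07
position: [0.5681, -0.0049, 0.3167]
eef_rot: [[-0.984, 0.18, 0.009], [0.18, 0.984, 0.0], [-0.009, 0.002, -1.0]]
contact_force: [0.8, -0.0, 1.0]
gripper_width: 0.085
gripper_force: 0.0
```

Run:
```python
from rig import ctrl
from h import *
np.set_printoptions(precision=1,suppress=True)
st=ctrl.get_state();W=ctrl.snapshot('wrist');c=wcam(st,W);c['pixels']=W['pixels']
print(st['position'],st['contact_force'])
# expected pixels of bracket top face / foot if placed at (.565,-.0045), yaw 169.7
a=np.radians(169.7);ex=np.array([np.cos(a),np.sin(a),0]);ey=np.array([-ex[1],ex[0],0])
o=np.array([.565,-.0045,0])
for n,z,hx,hy in(('top',.134,4,24),('pad',.018,42.5,42.5),('foot',.024,25,24)):
    print(n,[proj(c,o+sx*hx/1e3*ex+sy*hy/1e3*ey+[0,0,z]).tolist() for sx,sy in((1,1),(1,-1),(-1,-1),(-1,1))])
S=ctrl.snapshot('side')
out=np.zeros((600,800,3),np.uint8)
out[:480,:400]=cv2.resize(S['pixels'][180:270,170:245,::-1],(400,480),interpolation=cv2.INTER_CUBIC)
out[:300,400:]=cv2.resize(W['pixels'][:,:,::-1],(400,300));cv2.imwrite('pics/l.png',out)
# white segments in wrist image near the foot/top
hsv=cv2.cvtColor(W['pixels'],cv2.COLOR_RGB2HSV);m=((hsv[...,1]<50)&(hsv[...,2]>150)).astype(np.uint8)
N,l,s,ce=cv2.connectedComponentsWithStats(m)
for i in range(1,N):
    if s[i,4]>60: print(s[i],ce[i])
m=(W['pixels'].max(2)<45).astype(np.uint8);N,l,s,ce=cv2.connectedComponentsWithStats(m)
for i in range(1,N):
    if s[i,4]>300: print('dark',s[i],ce[i])
```

```text
[ 0.6 -0.   0.3] [ 0.8 -0.   1. ]
top [[226.68447915292663, 177.3738282884726], [285.3581661515543, 177.29461375678795], [285.1223033781581, 186.70916567649667], [226.95098070150385, 186.7906908322264]]
pad [[218.60321209612096, 119.8195893805347], [293.39473639947687, 119.74226909356986], [291.2358077964663, 191.43246343690578], [220.98485248035234, 191.5327351933919]]
foot [[234.83723524161547, 135.88284595325948], [277.21449900643586, 135.83531467844472], [276.50108163775053, 178.64023793836228], [235.68322970050158, 178.69561755661783]]
[223   0  66  14 769] [255.7   7.6]
[249  41  30  20 307] [268.   53.1]
[235 136  15  12  83] [241.9 141.3]
[241 161  30   8 190] [253.4 164. ]
[227 177  58  10 579] [255.5 181.5]
[427 273  32  11 196] [442.4 278.3]
[157 292  67  25 667] [191.9 301.1]
dark [444  41  53 107 763] [461.6  83.1]
dark [   0   70   29  119 2015] [  9.5 132.2]
dark [ 220  121   73   70 2300] [256.3 146.1]
dark [    0   242   512   142 40494] [258.  334.6]
```

The top face, foot edge and pad outlines all match the prediction for a centred, upright bracket to within about 1 pixel (roughly 1 mm). The gripper is clear, so I'm handing in.

```bash
python3 -c "
from rig import ctrl
print(ctrl.hand_in())"
```

```text
the job is handed in; nothing more can be done
None
```

The bearing bracket is off its hook and standing upright in the middle of the rubber pad, parallel to the bolted bracket within about 1 mm by the wrist camera. I never touched the flat plate but didn't re-photograph it. Handed in at about 12 s; no verdict came back.

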